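# Set the vacuum sealer's regulator, lock it and shut the lid

## Task

Get the shop's counter-top vacuum sealer ready: turn the regulator knob until its pointer stands on the broad long mark of the scale, then slide the lock hood all the way over the knob until it clicks home, and last press the lid fully shut past its catch. Do not disturb the goods and the calculator standing beside the machine.

Things in the scene. Friction and masses are not known exactly. Their poses are not given: they have to be found in the camera images.
- sealer: vacuum sealer, grey box 240 (x) by 380 (y) mm, fixed. Origin: centre of its underside, on the counter. Its x points away from the operator, y to the left. Right half (-y): dark control deck, top at z = 60 mm, with knob (axis at x = 60, y = -100 mm) and lock hood. Left half: chamber with a rim 72 mm high, its middle at y = 97.5 mm, under the white lid.
- knob_mark (a point): the broad, long white mark of the scale on the deck, 37 mm from the knob's axis in the sealer's +x direction (this point is the mark's centre, on the deck)
- knob_grip (a point): on the regulator knob's axis, half-way up its bar grip, 24 mm above the deck. White bar 44 mm long, 12 mm wide, from 6 to 38 mm above the deck, on a round skirt 52 mm in diameter and 6 mm high. This point's x axis points along the bar to its pointed end (the pointer, with a black line on top).
- regulator (a joint): turn of the knob, rad, 0 to 4.8 between its stops, growing clockwise seen from above. At 4.0 the pointer stands on the mark (bar along the sealer's x, pointing to +x). It starts 2.0 to 3.5 rad short of it: several grasps are needed. It stays where it is left (friction about 0.06 N m). At 0.86 the bar is in line too but points the wrong way.
- hood_fin (a point): centre of the upright fin on the lock hood's roof: 10 mm thick (sealer's x), 34 mm wide (y), 32 mm high, from 106 to 138 mm above the counter. The hood is an aluminium block 56 (x) by 66 (y) mm; the fin's centre is 12 mm nearer the operator than the hood's centre.
- hood (a joint): travel of the lock hood, m, 0 (drawn back, towards the operator) to 0.095 (fully home, centred over the knob), moving along the sealer's +x. Sliding friction about 1.5 N. A spring catch resists in the last 9 mm with roughly 6 to 9 N, gives way about 4 mm before the end and then holds it home.
- lid_press (a point): point on top of the lid on its centre line, 180 mm from the hinge (35 mm from the free front edge). The lid is a flat white plate 225 (x) by 186 (y) by 12 mm; when shut its top is 84 mm above the counter.
- lid_hinge (a point): centre of the lid's hinge axis, which runs along the sealer's y at its far side, 74 mm above the counter
- lid (a joint): angle of the lid, rad, 0 shut, growing as its front edge rises; it starts half open (0.4 to 0.7) and stays where it is left. Closing takes about 1 to 2 N near the front edge; from about 0.05 rad a spring catch resists with roughly 8 to 12 N more, gives way at about 0.02 rad and snaps the lid shut.
- figure_box: bystander: boxed toy figure, 70 x 100 x 130 mm, left of the machine; origin at the centre of its underside
- calculator: bystander: desk calculator, 130 x 80 x 20 mm, right of the machine; origin at the centre of its underside
- card_case: bystander: clear case of trading cards, 68 x 95 x 35 mm, right of the machine, farther back; origin at the centre of its underside
- hood_mouth (a point): mouth of the hood's slot, in the middle of its far face, 27 mm above the deck. The slot is 16 mm wide, closed on top, and runs along the slide; it passes over the knob's bar only when the bar lies along the slide to within about 0.09 rad (its rounded edges centre a slightly larger error), else it strikes the bar.

How it is judged:
On the way, in this order (a step that is already met when the one before it is completed fails the run):
1. the knob's pointer stands on the mark (within 0.10 rad) while the hood is still clear of the knob (value of joint regulator between 3.9 and 4.1 rad and value of joint hood below 0.025 m), for 0.2 s.
2. the lock hood is fully home over the knob, which still stands on the mark (value of joint hood above 0.092 m and value of joint regulator between 3.9 and 4.1 rad), for 0.2 s.
3. the lid is shut past its catch (value of joint lid below 0.012 rad), for 0.2 s.
At the end, for the whole second after the job is handed in: the knob is within 0.10 rad of the mark (joint 4.0), the lock hood within 3 mm of fully home, and the lid shut to within 0.012 rad; the bystanders are where they stood (within 30 mm) (all of step 2 and value of joint lid below 0.012 rad); the robot touches nothing.
It fails at once if a bystander is shifted by more than 30 mm or knocked over (distance of any of figure_box, calculator, card_case from where it was at the start of the episode above 0.03 m or angle between figure_box's own z axis and vertical above 0.5 rad).
It also fails if it takes over 72 s, if anything falls off the work surface, if the arm or the gripper's body presses on something with over 40 N, if the wrist force passes 120 N, or if a joint passes its speed limit or range.

## Robot

A 6-joint arm with a two-finger parallel gripper is mounted at the origin on the work surface. World frame = base frame: x ahead of the robot, y to its left, z up, the work surface at z = 0. Lengths are in m, angles in rad, forces in N, time in s.
With the tool pointing down it reaches from about 0.225 to 0.875 m from the base axis. Payload 3.4 kg.
Tool frame: the origin (TCP) lies between the finger pads; the fingertips stand 11 mm ahead of it and the grasp point (between the pads) lies 8 mm behind it (tips_ahead is the distance from the TCP to the fingertips, in m); z points along the fingers, x is the direction in which the jaws open and shut, and the axes are right-handed (so a half turn about z gives the same grasp; the last joint's range is limited). The gripper opens to 85 mm and grips with 20 to 120 N. Pads are 22 mm wide; open, the fingers measure 114 mm over their backs; the gripper's body (76 mm by 85 mm) begins 54 mm behind the grasp point. The pads swing forward as they close: fully open they stand 13 mm farther back than shut.
Start: joints at [-1.314, 0.276, 1.505, -0, 1.361, -0.121], TCP at [0.212, -0.534, 0.242] pointing down, gripper open.
Joint ranges: [-2.89, 2.89], [-0.75, 2.08], [0.22, 2.7], [-1.18, 4.32], [0.11, 2.71], [-2.7, 2.7]. Speed limits (rad/s): [2.57, 2.57, 3.14, 3.14, 3.14, 3.14].

## Interface

Orientations are given as a unit quaternion [w, x, y, z].
In Python, from rig import get_state, get_image, sign_off, masks_of, tips_ahead gives the robot as it stands.
- The arm moves only by the tool play_rows, never from a script. Its argument "series" is a list of rows, each an object of numbers: "fingers": the closure, from -1 (fully open) to 1 (shut); "dx", "dy", "dz": the shift along the world's x, y, z in mm; "turn": the turn about the world's z in rad. A call has 1 to 20 rows; each row shifts and turns the pose as measured when the row begins; what a row does not reach is not made up. A row lasts 1/12 s, in which the tool goes at most 41.7 mm and 7.16 degrees, less where a joint would pass 70% of its speed; a pose out of reach is approached as far as the arm can. A call with a gripper value outside its range is refused whole. The fingers move at their own pace and stop on an object; "squeeze" is the grip in N (left out, the last holds). Time passes only in rows, so rows that do not move let the fingers close. It gives the time, the measured TCP pose, the force and the opening at its end, in the units of the state.
- get_state(): the state, without advancing time (a new reading comes with each control period).
- get_image(name): name is "side" or "top"; returns a dict with "pixels" (420x560x3 uint8, red, green, blue), "vfov" (degrees; the focal length in pixels is half the picture's height over the tangent of half this angle, whatever the lens; pixels are square), "cx", "cy" (the principal point, pixels), "rvec" (rotation vector, rad) and "tvec" (3), from world to camera coordinates, as OpenCV has them. Camera axes: x right, y down, z forward; pixel columns grow to the right and rows downward; lengths in m; the calibration is good to about 2 mm. A picture is of the moment at which its call begins. There is no depth.
- sign_off(): hands the job in, once; it reports no verdict.
Trained networks look in a picture, given as the dict that the camera call returned (one of the last four; its "shot" number tells which), for a name from the list of things; names that differ only in an ending like _2 or _b are one class to them, and where a whole thing is asked for, a point or a joint stands for the part that bears it (a point fixed in the world has none). Each returns a list of dicts, best first, with "p" (0 to 1); they miss things now and then, are a little off and sometimes report something else, mostly with a low value. They report only what shows in the picture. A call takes as long as a camera call.
- masks_of(picture, label): "region" (420x560 bool, what is visible of it) and "xy" ([column, row] in pixels, amid what is visible of it).
The state is a dict: "clock": time; "qpos": joint angles; "qd": joint speeds; "effort": joint torques, N m; "position": TCP position; "ee_rot": TCP orientation; "contact_force": force on the tool from outside, world axes, zero at the start; "moment": the same for the moment, N m; "width": finger opening in m.
Only numpy, scipy, OpenCV 4.12 (cv2) and the standard library are available. Lean on these libraries where they do the work, as an engineer would, in place of code of your own. Each camera call takes 0.05 s, during which the arm holds its last target. There are 200 camera calls.

## Working session

There is one attempt and no reset: what is moved stays moved. The work goes in short steps, Python scripts to look and compute and a tool call to move; the robot and the scene stay as the last step left them, time stands still between calls to the robot, and variables do not carry over. Pictures are saved under pics/ and viewed, about 8 in all and at most 12, crops included, and the job is handed in when it is done.

Besides the shell and the picture viewer there is one more tool, called after "Call:" by a JSON object that holds its "method" and its "body". play_rows: Moves the arm, as the interface text tells. Its arguments: {"type":"object","properties":{"series":{"type":"array"},"squeeze":{"type":"number"}},"required":["series"]}

```bash
mkdir -p pics; ls; cat > h.py <<'E'
import numpy as np, cv2
from rig import *
def cam(im):
    f=210/np.tan(np.radians(im["vfov"])/2)
    K=np.array([[f,0,im["cx"]],[0,f,im["cy"]],[0,0,1.]])
    R=cv2.Rodrigues(np.array(im["rvec"],float))[0]; t=np.array(im["tvec"],float).reshape(3)
    return K,R,t
def proj(im,P):
    K,R,t=cam(im); p=(K@(R@np.atleast_2d(P).T+t[:,None])); return (p[:2]/p[2]).T
def onz(im,uv,z):
    K,R,t=cam(im); d=R.T@np.linalg.inv(K)@np.array([uv[0],uv[1],1.]); c=-R.T@t
    return c+d*(z-c[2])/d[2]
def save(im,name,crop=None,s=1):
    a=im["pixels"][:,:,::-1]
    if crop: x0,y0,x1,y1=crop; a=a[y0:y1,x0:x1]
    cv2.imwrite("pics/"+name,cv2.resize(a,None,fx=s,fy=s,interpolation=cv2.INTER_CUBIC))
E
python3 - <<'E'
from h import *
for n in("top","side"):
    im=get_image(n); save(im,n+"0.png",s=1.4)
    print(n,{k:np.round(im[k],3) for k in("vfov","cx","cy","rvec","tvec")}, im.keys())
    for l,z in(("sealer",.06),("knob_grip",.098),("hood_fin",.138),("lid_press",.15),("figure_box",.13),("calculator",.02),("card_case",.035)):
        for m in masks_of(im,l)[:1]: print(l,round(m["p"],2),np.round(m["xy"]),m["region"].sum(),onz(im,m["xy"],z).round(3))
s=get_state(); print(s)
E
```

```text
pics
top {'vfov': np.float64(46.148), 'cx': np.float64(280.432), 'cy': np.float64(214.017), 'rvec': array([ 2.181, -2.157,  0.088]), 'tvec': array([0.029, 0.586, 1.317])} dict_keys(['pixels', 'vfov', 'cx', 'cy', 'rvec', 'tvec', 'shot'])
sealer 0.42 [296. 227.] 12995 [ 0.55  -0.007  0.06 ]
knob_grip 0.52 [328. 194.] 308 [ 0.633 -0.088  0.098]
hood_fin 0.61 [337. 226.] 592 [ 0.548 -0.108  0.138]
lid_press 0.66 [255. 228.] 5170 [0.54  0.096 0.15 ]
figure_box 0.85 [193. 244.] 1348 [0.497 0.252 0.13 ]
calculator 0.97 [404. 230.] 1449 [ 0.546 -0.303  0.02 ]
card_case 0.63 [386. 177.] 920 [ 0.69  -0.252  0.035]
side {'vfov': np.float64(49.292), 'cx': np.float64(279.977), 'cy': np.float64(210.613), 'rvec': array([ 0.788, -2.473,  1.184]), 'tvec': array([0.482, 0.264, 0.827])} dict_keys(['pixels', 'vfov', 'cx', 'cy', 'rvec', 'tvec', 'shot'])
sealer 0.81 [304. 230.] 12741 [0.517 0.016 0.06 ]
knob_grip 0.61 [284. 182.] 178 [ 0.631 -0.068  0.098]
hood_fin 0.75 [359. 180.] 900 [ 0.461 -0.125  0.138]
lid_press 0.62 [274. 215.] 3564 [0.536 0.098 0.15 ]
figure_box 0.81 [232. 306.] 4422 [0.464 0.314 0.13 ]
calculator 0.93 [362. 179.] 849 [ 0.529 -0.289  0.02 ]
card_case 0.62 [307. 162.] 471 [ 0.687 -0.259  0.035]
{'clock': 0.8, 'qpos': array([-1.31400058e+00,  2.75874902e-01,  1.50488124e+00,  2.14352769e-05,
        1.36070786e+00, -1.21002508e-01]), 'qd': array([-0.00140603,  0.00117082, -0.00032532,  0.00065659,  0.00153666,
       -0.00016876]), 'effort': array([-5.35562140e-04, -4.16595733e+01, -2.46089780e+01, -8.82817267e-05,
       -2.40608942e-04,  4.83690442e-06]), 'position': array([ 0.21211302, -0.53448591,  0.24234983]), 'ee_rot': array([ 3.43990168e-05,  8.27306090e-01, -5.61751394e-01,  5.53610031e-05]), 'contact_force': array([-0.37790503,  0.11597038, -0.20042821]), 'moment': array([-0.01539284,  0.0365214 , -0.01710968]), 'width': 0.0852945843317637}
```

```bash
python3 - <<'E'
from h import *
im=get_image("top"); save(im,"topc.png",(170,130,430,300),3)
E
```

```text
(no output)
```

View pics/topc.png

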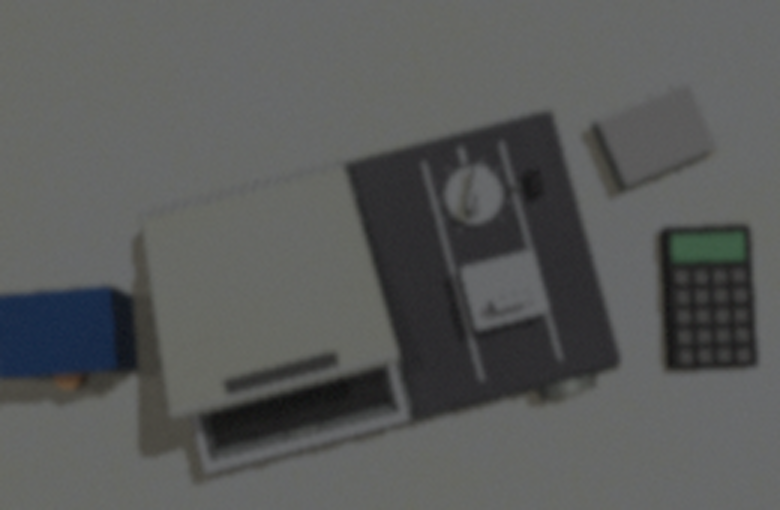

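View pics/side0.png

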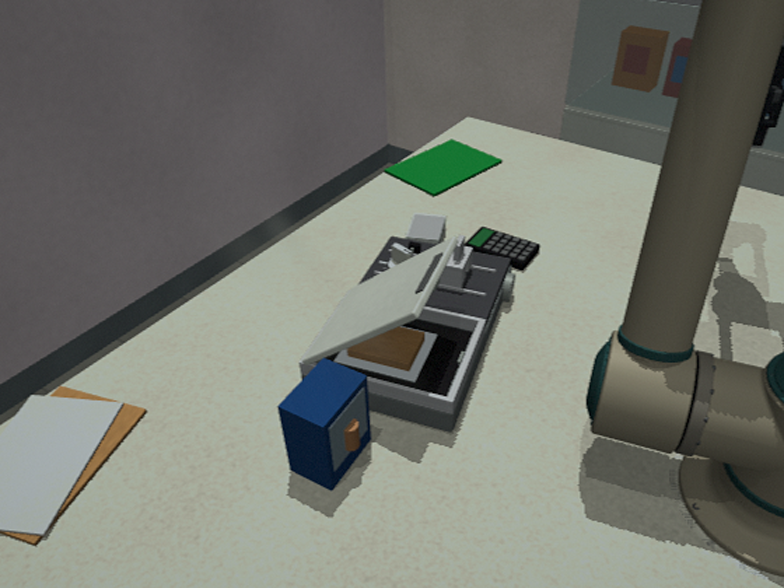

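The top view shows the sealer yawed by about 15°, with the knob at about (328,195), the broad mark at (324,182) and the hood drawn back at (337,226). The side view shows the lid half open. The next step is to fit the pose and enlarge the knob.

```bash
cat > fit.py <<'E'
from h import *
from scipy.optimize import least_squares
def W(p,P):
    c,s=np.cos(p[2]),np.sin(p[2]); P=np.atleast_2d(P)/1000.
    return np.c_[p[0]+c*P[:,0]-s*P[:,1],p[1]+s*P[:,0]+c*P[:,1],P[:,2]]
E
python3 - <<'E'
from fit import *
im=get_image("top"); acc=np.mean([get_image("top")["pixels"].astype(float) for _ in range(6)],0)
obs=np.array([[552,112],[618,361],[412,420],[202,476],[462,156]])/3+[170,130]
P=[[120,-190,60],[-120,-190,60],[-120,0,60],[-120,190,72],[97,-100,60]]
r=least_squares(lambda p:(proj(im,W(p,P))-obs).ravel(),[.55,0,-.25]);p=r.x
print("pose",p.round(4),"res",r.fun.reshape(-1,2).round(1).tolist())
np.save("pose.npy",p)
for n,q in(("knob",[60,-100,84]),("mark",[97,-100,60]),("finhome",[48,-100,122]),("fin0",[-47,-100,122]),("lidhinge",[110,97.5,74])): print(n,W(p,[q]).round(4),proj(im,W(p,[q])).round(1))
a=np.clip(acc*2.2,0,255).astype(np.uint8)
cv2.imwrite("pics/k.png",cv2.resize(a[160:250,295:375,::-1],None,fx=7,fy=6.6,interpolation=cv2.INTER_CUBIC))
sd=get_image("side"); print("side knob",proj(sd,W(p,[[60,-100,98]])),"corners",proj(sd,W(p,P)).round().tolist())
E
```

```text
pose [ 0.5511 -0.0067  0.2608] res [[-0.4, -2.0], [1.3, 2.1], [0.1, 0.3], [-0.4, -0.2], [-0.7, -0.2]]
knob [[ 0.6349 -0.0878  0.084 ]] [[327.6 193.9]]
mark [[ 0.6706 -0.0783  0.06  ]] [[323.3 181.8]]
finhome [[ 0.6233 -0.0909  0.122 ]] [[330.1 196.5]]
fin0 [[ 0.5315 -0.1154  0.122 ]] [[339.7 232.7]]
lidhinge [[0.6323 0.1159 0.074 ]] [[250.1 194.6]]
side knob [[287.00983782 177.75743284]] corners [[278.0, 167.0], [366.0, 184.0], [348.0, 231.0], [323.0, 288.0], [273.0, 188.0]]
```

View pics/k.png

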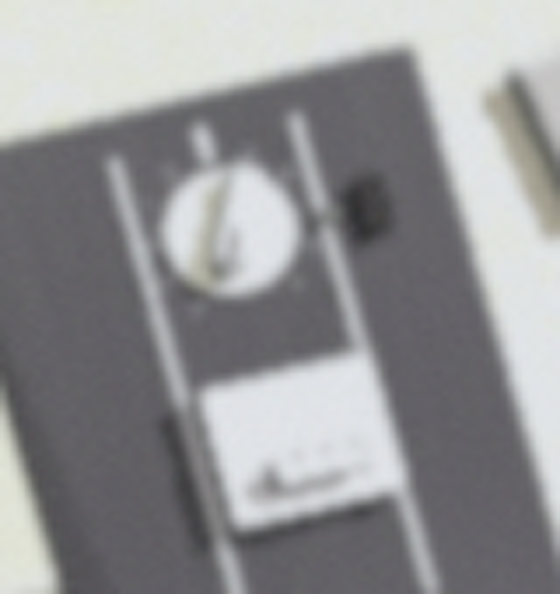

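The enlarged view shows the knob at crop (230,230), with the pointer's black line at its near end, at about (220,265). That gives regulator ≈ 1.3. One continuous clockwise turn from tool yaw ≈ +1.3 to −1.31 stays within the last joint's range.

Call:
{"method": "play_rows", "body": {"series": [{"fingers": -1,"dx": 21,"dy": 22,"turn": 0.125},{"fingers": -1,"dx": 21,"dy": 22,"turn": 0.125},{"fingers": -1,"dx": 21,"dy": 22,"turn": 0.125},{"fingers": -1,"dx": 21,"dy": 22,"turn": 0.125},{"fingers": -1,"dx": 21,"dy": 22,"turn": 0.125},{"fingers": -1,"dx": 21,"dy": 22,"turn": 0.125},{"fingers": -1,"dx": 21,"dy": 22,"turn": 0.125},{"fingers": -1,"dx": 21,"dy": 22,"turn": 0.125},{"fingers": -1,"dx": 21,"dy": 22,"turn": 0.125},{"fingers": -1,"dx": 21,"dy": 22,"turn": 0.125},{"fingers": -1,"dx": 21,"dy": 22,"turn": 0.125},{"fingers": -1,"dx": 21,"dy": 22,"turn": 0.125},{"fingers": -1,"dx": 21,"dy": 22,"turn": 0.125},{"fingers": -1,"dx": 21,"dy": 22,"turn": 0.125},{"fingers": -1,"dx": 21,"dy": 22,"turn": 0.125},{"fingers": -1,"dx": 21,"dy": 22,"turn": 0.125},{"fingers": -1,"dx": 21,"dy": 22,"turn": 0.125},{"fingers": -1,"dx": 21,"dy": 22,"turn": 0.125},{"fingers": -1,"dx": 21,"dy": 22,"turn": 0.125},{"fingers": -1,"dx": 21,"dy": 22,"turn": 0.1}], "squeeze": 40}}

```text
invalid input at $.series[0]: expected keys fingers, dx, dy, dz, turn
```

Call:
{"method": "play_rows", "body": {"series": [{"fingers": -1,"dx": 21,"dy": 22,"dz": 0,"turn": 0.125},{"fingers": -1,"dx": 21,"dy": 22,"dz": 0,"turn": 0.125},{"fingers": -1,"dx": 21,"dy": 22,"dz": 0,"turn": 0.125},{"fingers": -1,"dx": 21,"dy": 22,"dz": 0,"turn": 0.125},{"fingers": -1,"dx": 21,"dy": 22,"dz": 0,"turn": 0.125},{"fingers": -1,"dx": 21,"dy": 22,"dz": 0,"turn": 0.125},{"fingers": -1,"dx": 21,"dy": 22,"dz": 0,"turn": 0.125},{"fingers": -1,"dx": 21,"dy": 22,"dz": 0,"turn": 0.125},{"fingers": -1,"dx": 21,"dy": 22,"dz": 0,"turn": 0.125},{"fingers": -1,"dx": 21,"dy": 22,"dz": 0,"turn": 0.125},{"fingers": -1,"dx": 21,"dy": 22,"dz": 0,"turn": 0.125},{"fingers": -1,"dx": 21,"dy": 22,"dz": 0,"turn": 0.125},{"fingers": -1,"dx": 21,"dy": 22,"dz": 0,"turn": 0.125},{"fingers": -1,"dx": 21,"dy": 22,"dz": 0,"turn": 0.125},{"fingers": -1,"dx": 21,"dy": 22,"dz": 0,"turn": 0.125},{"fingers": -1,"dx": 21,"dy": 22,"dz": 0,"turn": 0.125},{"fingers": -1,"dx": 21,"dy": 22,"dz": 0,"turn": 0.125},{"fingers": -1,"dx": 21,"dy": 22,"dz": 0,"turn": 0.125},{"fingers": -1,"dx": 21,"dy": 22,"dz": 0,"turn": 0.125},{"fingers": -1,"dx": 21,"dy": 22,"dz": 0,"turn": 0.1}], "squeeze": 40}}

```text
clock: 2.92
position: [0.6444, -0.0772, 0.2435]
ee_rot: [0.002, 0.798, 0.602, 0.004]
contact_force: [1.0, -0.7, -0.1]
width: 0.0854
```

Call:
{"method": "play_rows", "body": {"series": [{"fingers": -1,"dx": -9,"dy": -11,"dz": -20,"turn": 0},{"fingers": -1,"dx": 0,"dy": 0,"dz": -30,"turn": 0},{"fingers": -1,"dx": 0,"dy": 0,"dz": -30,"turn": 0},{"fingers": -1,"dx": 0,"dy": 0,"dz": -30,"turn": 0},{"fingers": -1,"dx": 0,"dy": 0,"dz": -25,"turn": 0},{"fingers": -1,"dx": 0,"dy": 0,"dz": -15,"turn": 0},{"fingers": -1,"dx": 0,"dy": 0,"dz": 0,"turn": 0}]}}

```text
clock: 3.5
position: [0.6428, -0.0803, 0.0896]
ee_rot: [0.005, 0.794, 0.608, 0.009]
contact_force: [-0.2, -0.5, -0.5]
width: 0.0856
```

```bash
python3 - <<'E'
from h import *
import rig; print(rig.tips_ahead() if callable(rig.tips_ahead) else rig.tips_ahead)
s=get_state(); print(s["position"],s["contact_force"],s["qpos"].round(3))
im=get_image("side"); a=np.clip(im["pixels"]*1.3,0,255).astype(np.uint8)[110:270,200:400,::-1]
cv2.imwrite("pics/s1.png",cv2.resize(a,None,fx=3.5,fy=3.5,interpolation=cv2.INTER_CUBIC))
E
```

```text
0.011
[ 0.64276862 -0.08032512  0.08955849] [-0.15288608 -0.50902984 -0.51187632] [-0.236  0.485  1.575  0.009  1.063 -1.549]
```

View pics/s1.png

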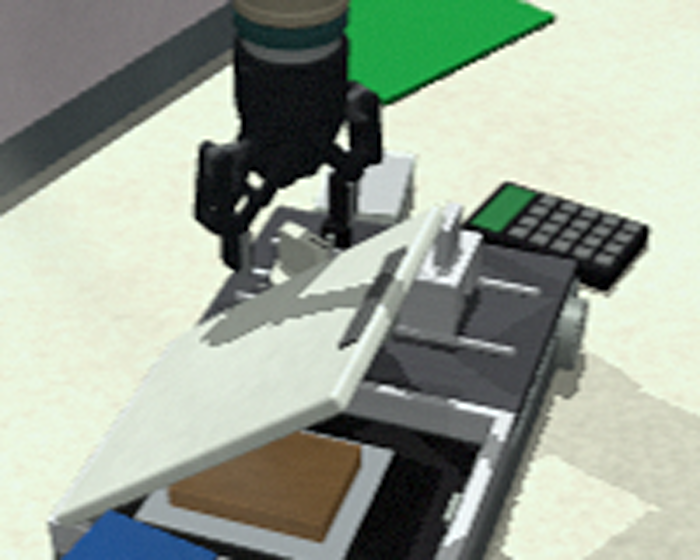

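The fingers straddle the bar, seen at crop (300,245), and the lid and hood are clear. I'll correct the offset and then close.

Call:
{"method": "play_rows", "body": {"series": [{"fingers": -1,"dx": -8,"dy": -8,"dz": -7,"turn": 0},{"fingers": -1,"dx": 0,"dy": 0,"dz": 0,"turn": 0},{"fingers": 1,"dx": 0,"dy": 0,"dz": 0,"turn": 0},{"fingers": 1,"dx": 0,"dy": 0,"dz": 0,"turn": 0},{"fingers": 1,"dx": 0,"dy": 0,"dz": 0,"turn": 0},{"fingers": 1,"dx": 0,"dy": 0,"dz": 0,"turn": 0},{"fingers": 1,"dx": 0,"dy": 0,"dz": 0,"turn": 0},{"fingers": 1,"dx": 0,"dy": 0,"dz": 0,"turn": 0},{"fingers": 1,"dx": 0,"dy": 0,"dz": 0,"turn": 0},{"fingers": 1,"dx": 0,"dy": 0,"dz": 0,"turn": 0}], "squeeze": 30}}

```text
clock: 4.38
position: [0.6418, -0.0899, 0.0929]
ee_rot: [0.012, 0.793, 0.609, 0.014]
contact_force: [0.6, 0.4, -0.3]
width: 0.0111
```

```bash
python3 - <<'E'
from h import *
s=get_state(); print(s["position"],s["contact_force"].round(2),s["moment"].round(3),s["width"],s["qpos"].round(3))
E
```

```text
[ 0.64175371 -0.08985219  0.09288848] [ 0.59  0.4  -0.28] [-0.029 -0.024  0.064] 0.011106303588781098 [-0.25   0.474  1.585  0.008  1.046 -1.564]
```

Call:
{"method": "play_rows", "body": {"series": [{"fingers": 0.5,"dx": 0,"dy": 0,"dz": 0,"turn": 0},{"fingers": 0.5,"dx": 0,"dy": 0,"dz": 0,"turn": 0},{"fingers": 0.5,"dx": 0,"dy": 0,"dz": 0,"turn": 0},{"fingers": 0.5,"dx": -4,"dy": 1,"dz": -7,"turn": 0},{"fingers": 0.5,"dx": -3,"dy": 1,"dz": -7,"turn": 0}]}}

```text
clock: 4.8
position: [0.6369, -0.0872, 0.0797]
ee_rot: [0.013, 0.793, 0.608, 0.017]
contact_force: [-0.8, 0.4, -0.2]
width: 0.0215
```

```bash
python3 - <<'E'
from h import *
s=get_state(); print(s["position"],s["contact_force"].round(2),s["moment"].round(3),s["width"],s["qpos"].round(3),s["ee_rot"].round(4))
E
```

```text
[ 0.63685477 -0.08721951  0.07968735] [-0.79  0.43 -0.2 ] [ 0.001  0.011 -0.023] 0.021483176192906628 [-0.25   0.478  1.617  0.011  1.005 -1.564] [0.0134 0.7934 0.6083 0.0166]
```

Call:
{"method": "play_rows", "body": {"series": [{"fingers": 1,"dx": -1,"dy": 0,"dz": 0,"turn": 0},{"fingers": 1,"dx": 0,"dy": 0,"dz": 0,"turn": 0},{"fingers": 1,"dx": 0,"dy": 0,"dz": 0,"turn": 0},{"fingers": 1,"dx": 0,"dy": 0,"dz": 0,"turn": -0.05},{"fingers": 1,"dx": 0,"dy": 0,"dz": 0,"turn": -0.1},{"fingers": 1,"dx": 0,"dy": 0,"dz": 0,"turn": -0.1},{"fingers": 1,"dx": 0,"dy": 0,"dz": 0,"turn": -0.1},{"fingers": 1,"dx": 0,"dy": 0,"dz": 0,"turn": -0.1}], "squeeze": 40}}

```text
clock: 5.47
position: [0.6347, -0.0876, 0.0782]
ee_rot: [0.017, 0.913, 0.408, 0.012]
contact_force: [-0.1, -0.8, 0.5]
width: 0.0113
```

```bash
cat > st.py <<'E'
from h import *
s=get_state(); q=s["ee_rot"]; print(round(s["clock"],2),s["position"].round(4),"F",s["contact_force"].round(2),"M",s["moment"].round(3),"w",round(s["width"],4),"yaw",round(2*np.arctan2(q[2],q[1]),3),q.round(3),s["qpos"].round(3))
E
python3 st.py
```

```text
5.47 [ 0.6347 -0.0876  0.0782] F [-0.06 -0.79  0.48] M [-0.039  0.058  0.042] w 0.0113 yaw 0.84 [0.017 0.913 0.408 0.012] [-0.239  0.478  1.62  -0.013  1.003 -1.073]
```

Call:
{"method": "play_rows", "body": {"series": [{"fingers": 1,"dx": 0,"dy": 0,"dz": 0,"turn": -0.1},{"fingers": 1,"dx": 0,"dy": 0,"dz": 0,"turn": -0.1},{"fingers": 1,"dx": 0,"dy": 0,"dz": 0,"turn": -0.1},{"fingers": 1,"dx": 0,"dy": 0,"dz": 0,"turn": -0.1},{"fingers": 1,"dx": 0,"dy": 0,"dz": 0,"turn": -0.1},{"fingers": 1,"dx": 0,"dy": 0,"dz": 0,"turn": -0.1},{"fingers": 1,"dx": 0,"dy": 0,"dz": 0,"turn": -0.1},{"fingers": 1,"dx": 0,"dy": 0,"dz": 0,"turn": -0.1},{"fingers": 1,"dx": 0,"dy": 0,"dz": 0,"turn": -0.1},{"fingers": 1,"dx": 0,"dy": 0,"dz": 0,"turn": -0.1}]}}

```text
clock: 6.3
position: [0.6354, -0.0875, 0.0782]
ee_rot: [0.021, 0.994, -0.105, 0.003]
contact_force: [1.1, -0.7, 1.4]
width: 0.0115
```

```bash
python3 st.py
```

```text
6.3 [ 0.6354 -0.0875  0.0782] F [ 1.1  -0.67  1.42] M [0.034 0.015 0.095] w 0.0115 yaw -0.21 [ 0.021  0.994 -0.105  0.003] [-0.222  0.494  1.592 -0.048  1.046  0.011]
```

Left to turn: −1.10 rad.

Call:
{"method": "play_rows", "body": {"series": [{"fingers": 1,"dx": 0,"dy": 0,"dz": 0,"turn": -0.1},{"fingers": 1,"dx": 0,"dy": 0,"dz": 0,"turn": -0.1},{"fingers": 1,"dx": 0,"dy": 0,"dz": 0,"turn": -0.1},{"fingers": 1,"dx": 0,"dy": 0,"dz": 0,"turn": -0.1},{"fingers": 1,"dx": 0,"dy": 0,"dz": 0,"turn": -0.1},{"fingers": 1,"dx": 0,"dy": 0,"dz": 0,"turn": -0.1},{"fingers": 1,"dx": 0,"dy": 0,"dz": 0,"turn": -0.1},{"fingers": 1,"dx": 0,"dy": 0,"dz": 0,"turn": -0.1},{"fingers": 1,"dx": 0,"dy": 0,"dz": 0,"turn": -0.1},{"fingers": 1,"dx": 0,"dy": 0,"dz": 0,"turn": -0.07},{"fingers": 1,"dx": 0,"dy": 0,"dz": 0,"turn": 0}]}}

```text
clock: 7.22
position: [0.6359, -0.088, 0.0782]
ee_rot: [0.02, 0.816, -0.578, -0.008]
contact_force: [-0.5, -0.3, 0.3]
width: 0.0114
```

```bash
python3 st.py
```

```text
7.22 [ 0.6359 -0.088   0.0782] F [-0.48 -0.31  0.33] M [ 0.106 -0.094 -0.093] w 0.0114 yaw -1.232 [ 0.02   0.816 -0.578 -0.008] [-0.229  0.512  1.557 -0.035  1.102  1.019]
```

Call:
{"method": "play_rows", "body": {"series": [{"fingers": 1,"dx": 0,"dy": 0,"dz": 0,"turn": -0.07},{"fingers": 1,"dx": 0,"dy": 0,"dz": 0,"turn": 0}]}}

```text
clock: 7.38
position: [0.6359, -0.0881, 0.0782]
ee_rot: [0.02, 0.796, -0.605, -0.008]
contact_force: [-0.6, -2.1, 1.1]
width: 0.0113
```

```bash
python3 st.py
```

```text
7.38 [ 0.6359 -0.0881  0.0782] F [-0.57 -2.13  1.08] M [ 0.068 -0.132 -0.02 ] w 0.0113 yaw -1.301 [ 0.02   0.796 -0.605 -0.008] [-0.23   0.513  1.555 -0.032  1.105  1.086]
```

Call:
{"method": "play_rows", "body": {"series": [{"fingers": -0.2,"dx": 0,"dy": 0,"dz": 0,"turn": 0},{"fingers": -0.2,"dx": 0,"dy": 0,"dz": 0,"turn": 0},{"fingers": -0.2,"dx": 0,"dy": 0,"dz": 0,"turn": 0},{"fingers": -0.2,"dx": 0,"dy": 0,"dz": 0,"turn": 0},{"fingers": -0.2,"dx": 0,"dy": 0,"dz": 25,"turn": 0},{"fingers": -0.2,"dx": 0,"dy": 0,"dz": 35,"turn": 0},{"fingers": -0.2,"dx": 0,"dy": 0,"dz": 35,"turn": 0},{"fingers": 1,"dx": -30,"dy": -10,"dz": 10,"turn": 0},{"fingers": 1,"dx": -38,"dy": -10,"dz": 0,"turn": 0},{"fingers": 1,"dx": -38,"dy": -10,"dz": 0,"turn": 0},{"fingers": 1,"dx": -38,"dy": -10,"dz": 0,"turn": 0}]}}

```text
clock: 8.3
position: [0.4937, -0.1261, 0.1839]
ee_rot: [0.018, 0.802, -0.597, -0.008]
contact_force: [-0.6, -1.3, 0.2]
width: 0.0024
```

```bash
python3 st.py; python3 - <<'E'
from fit import *
im=get_image("top");acc=np.mean([get_image("top")["pixels"].astype(float) for _ in range(6)],0)
a=np.clip(acc*2.0,0,255).astype(np.uint8)
cv2.imwrite("pics/k2.png",cv2.resize(a[160:260,295:375,::-1],None,fx=6,fy=6,interpolation=cv2.INTER_CUBIC))
E
```

```text
8.3 [ 0.4937 -0.1261  0.1839] F [-0.6  -1.32  0.24] M [-0.012 -0.002  0.012] w 0.0024 yaw -1.281 [ 0.018  0.802 -0.597 -0.008] [-0.365  0.234  1.716 -0.033  1.216  0.928]
```

View pics/k2.png

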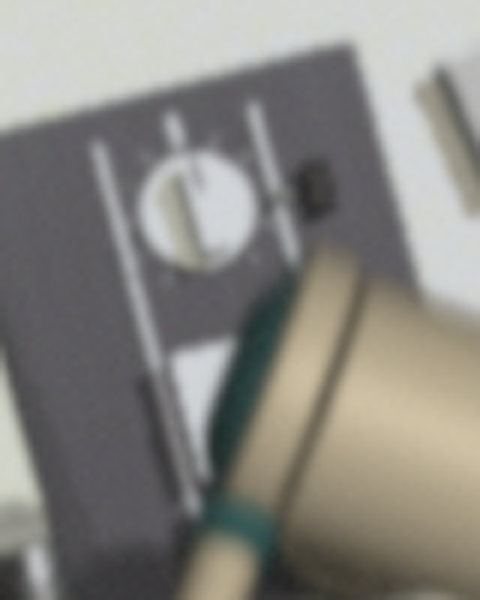

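The pointer's black line is now at the far end, near (197,165), and faces the broad mark at (175,130). I'll measure the bar's direction against the rails.

```bash
python3 - <<'E'
from fit import *
im=get_image("top")
acc=np.mean([get_image("top")["pixels"].astype(float) for _ in range(16)],0).mean(2)
def ang(pts,z):
    w=np.array([onz(im,p,z) for p in pts]); 
    k=np.polyfit(w[:,0],w[:,1],1); return np.arctan(k[0]), np.std(w[:,1]-np.polyval(k,w[:,0])), w.mean(0)
rail=[]
for v in range(186,240):
    u0=311+ (v-184)*0.262; us=np.arange(int(u0)-4,int(u0)+6); g=acc[v,us]; g=np.clip(g-np.median(g),0,None); rail.append([(us*g).sum()/g.sum(),v])
print("rail L",ang(rail,.06))
rail=[]
for v in range(180,199):
    u0=337.5+ (v-178)*0.262; us=np.arange(int(u0)-4,int(u0)+5); g=acc[v,us]; g=np.clip(g-np.median(g),0,None); rail.append([(us*g).sum()/g.sum(),v])
print("rail R",ang(rail,.06))
# bar edge (shadow to white)
for lo,hi in((190,203),(192,201)):
  e=[]
  for v in range(lo,hi):
    u0=325.3+(v-189.7)*0.30; us=np.arange(int(u0)-3,int(u0)+5); d=np.diff(acc[v,us]); d=np.clip(d,0,None); e.append([((us[:-1]+.5)*d).sum()/d.sum(),v])
  print("bar",ang(e,.098))
print(acc[186:206,316:340].astype(int))
E
```

```text
rail L (np.float64(0.31971884646646687), np.float64(0.002967243794914695), array([ 0.58824496, -0.06995038,  0.06      ]))
rail R (np.float64(0.19240769282076148), np.float64(0.0022275382189161585), array([ 0.65167698, -0.1204284 ,  0.06      ]))
bar (np.float64(0.2534919183350972), np.float64(0.0006449694236741442), array([ 0.62757462, -0.0865156 ,  0.098     ]))
bar (np.float64(0.25512792005290713), np.float64(0.00013627739895026288), array([ 0.62756702, -0.08614765,  0.098     ]))
[[ 48  50  55  58  57  61  71  81  89  91  88  86  93  97  93  85  75  66
   59  58  57  58  73  82]
 [ 48  49  52  57  64  75  87  94  97  98  93  88  96 102 102  99  93  83
   73  63  55  54  67  82]
 [ 49  49  50  59  74  88  94  94  92  94  92  85  93 102 105 105 102  97
   87  72  58  52  63  79]
 [ 50  49  54  68  86  95  94  87  81  85  90  86  89 100 105 106 105 104
   98  85  68  55  59  75]
 [ 52  52  60  79  94  97  90  81  73  77  89  88  89  99 105 106 106 105
  103  95  78  60  56  71]
 [ 52  55  68  88  98  95  87  80  71  73  87  93  93 100 105 106 106 106
  105 101  88  67  54  63]
 [ 51
[... 709 characters left out ...]
53  57  77  95 103 102  95  88  81  73  70  85  99 104 104 104 104
  103  95  78  59  50  49]
 [ 73  56  51  65  85  98 102  98  90  83  76  70  79  94  99  98  98 100
   97  84  66  53  48  48]
 [ 76  61  52  56  71  86  96  96  90  84  78  70  72  83  87  87  88  92
   85  70  57  52  49  47]
 [ 80  68  55  52  57  69  83  88  85  82  80  72  67  71  77  80  81  80
   70  57  53  54  51  47]
 [ 82  73  58  50  49  54  64  71  72  75  76  73  68  70  74  75  72  65
   56  50  51  53  51  47]
 [ 81  75  59  50  47  48  52  54  55  59  64  64  63  65  68  65  57  53
   49  47  48  49  48  46]
 [ 77  76  61  50  47  48  51  51  46  46  49  50  52  54  55  52  49  48
   48  47  47  47  46  43]]
```

The bar lies at 0.254 rad against 0.26 for the sealer, so it is aligned. Next I'll push the fin from behind with the closed fingers.

Call:
{"method": "play_rows", "body": {"series": [{"fingers": 1,"dx": 0,"dy": 0,"dz": -30,"turn": 0},{"fingers": 1,"dx": 0,"dy": 0,"dz": -25,"turn": 0},{"fingers": 1,"dx": 0,"dy": 0,"dz": -6,"turn": 0},{"fingers": 1,"dx": 0,"dy": 0,"dz": 0,"turn": 0},{"fingers": 1,"dx": 0,"dy": 0,"dz": 0,"turn": 0}]}}

```text
clock: 9.92
position: [0.4961, -0.1266, 0.123]
ee_rot: [0.018, 0.801, -0.598, -0.006]
contact_force: [-0.2, 0.4, 0.2]
width: 0.0001
```

```bash
python3 st.py
```

```text
9.92 [ 0.4961 -0.1266  0.123 ] F [-0.19  0.41  0.19] M [ 0.019 -0.017  0.007] w 0.0001 yaw -1.283 [ 0.018  0.801 -0.598 -0.006] [-0.364  0.293  1.803 -0.035  1.067  0.936]
```

Call:
{"method": "play_rows", "body": {"series": [{"fingers": 1,"dx": 8,"dy": 2,"dz": 0,"turn": 0},{"fingers": 1,"dx": 8,"dy": 2,"dz": 0,"turn": 0},{"fingers": 1,"dx": 8,"dy": 2,"dz": 0,"turn": 0},{"fingers": 1,"dx": 8,"dy": 2,"dz": 0,"turn": 0},{"fingers": 1,"dx": 8,"dy": 2,"dz": 0,"turn": 0},{"fingers": 1,"dx": 8,"dy": 2,"dz": 0,"turn": 0}]}}

```text
clock: 10.42
position: [0.5483, -0.1141, 0.1269]
ee_rot: [0.018, 0.801, -0.599, -0.004]
contact_force: [-1.7, -0.4, -1.8]
width: 0.0
```

```bash
cat >> st.py <<'E'
p=np.load("pose.npy"); d=s["position"][:2]-p[:2]; c,n=np.cos(p[2]),np.sin(p[2]); print("sealer mm",((c*d[0]+n*d[1])*1000).round(1),((-n*d[0]+c*d[1])*1000).round(1))
E
python3 st.py
```

```text
10.42 [ 0.5483 -0.1141  0.1269] F [-1.72 -0.41 -1.84] M [-0.037  0.281  0.017] w 0.0 yaw -1.284 [ 0.018  0.801 -0.599 -0.004] [-0.31   0.353  1.695 -0.034  1.113  0.989]
sealer mm -30.4 -103.0
```

Call:
{"method": "play_rows", "body": {"series": [{"fingers": 1,"dx": 6,"dy": 1.7,"dz": -1,"turn": 0},{"fingers": 1,"dx": 6,"dy": 1.7,"dz": -1,"turn": 0},{"fingers": 1,"dx": 6,"dy": 1.7,"dz": -1,"turn": 0},{"fingers": 1,"dx": 6,"dy": 1.7,"dz": -1,"turn": 0},{"fingers": 1,"dx": 6,"dy": 1.7,"dz": -1,"turn": 0},{"fingers": 1,"dx": 6,"dy": 1.7,"dz": -1,"turn": 0}]}}

```text
clock: 10.92
position: [0.5898, -0.103, 0.1215]
ee_rot: [0.018, 0.801, -0.598, -0.003]
contact_force: [-3.0, -0.1, 1.8]
width: -0.0001
```

```bash
python3 st.py
```

```text
10.92 [ 0.5898 -0.103   0.1215] F [-2.98 -0.05  1.8 ] M [-0.064  0.227 -0.005] w -0.0001 yaw -1.282 [ 0.018  0.801 -0.598 -0.003] [-0.271  0.41   1.616 -0.034  1.134  1.027]
sealer mm 12.6 -103.1
```

Call:
{"method": "play_rows", "body": {"series": [{"fingers": 1,"dx": 5,"dy": 1.3,"dz": 0,"turn": 0},{"fingers": 1,"dx": 5,"dy": 1.3,"dz": 0,"turn": 0},{"fingers": 1,"dx": 5,"dy": 1.3,"dz": 0,"turn": 0},{"fingers": 1,"dx": 5,"dy": 1.3,"dz": 0,"turn": 0}]}}

```text
clock: 11.25
position: [0.6029, -0.0993, 0.1213]
ee_rot: [0.026, 0.802, -0.597, -0.01]
contact_force: [-9.1, -3.4, 6.7]
width: 0.0002
```

```bash
python3 st.py
```

```text
11.25 [ 0.6029 -0.0993  0.1213] F [-9.13 -3.43  6.69] M [-0.48   1.306 -0.057] w 0.0002 yaw -1.281 [ 0.026  0.802 -0.597 -0.01 ] [-0.254  0.437  1.571 -0.044  1.173  1.044]
sealer mm 26.2 -102.8
```

Call:
{"method": "play_rows", "body": {"series": [{"fingers": 1,"dx": 5,"dy": 1.3,"dz": 2,"turn": 0},{"fingers": 1,"dx": 5,"dy": 1.3,"dz": 1,"turn": 0},{"fingers": 1,"dx": 5,"dy": 1.3,"dz": 1,"turn": 0}]}}

```text
clock: 11.5
position: [0.6082, -0.0974, 0.1226]
ee_rot: [0.035, 0.802, -0.597, -0.019]
contact_force: [-13.4, -6.0, 4.6]
width: 0.0001
```

```bash
python3 st.py
```

```text
11.5 [ 0.6082 -0.0974  0.1226] F [-13.44  -6.04   4.62] M [-0.963  2.108 -0.091] w 0.0001 yaw -1.28 [ 0.035  0.802 -0.597 -0.019] [-0.243  0.455  1.538 -0.052  1.212  1.056]
sealer mm 31.8 -102.3
```

Call:
{"method": "play_rows", "body": {"series": [{"fingers": 1,"dx": 7,"dy": 1.8,"dz": 1,"turn": 0},{"fingers": 1,"dx": 7,"dy": 1.8,"dz": 1,"turn": 0}]}}

```text
clock: 11.67
position: [0.6079, -0.0975, 0.123]
ee_rot: [0.048, 0.801, -0.596, -0.031]
contact_force: [-15.7, -7.1, 4.9]
width: -0.0
```

```bash
python3 st.py;  python3 - <<'E'
from fit import *
im=get_image("side"); p=np.load("pose.npy")
a=np.clip(im["pixels"]*1.3,0,255).astype(np.uint8)[110:270,200:400,::-1]
cv2.imwrite("pics/s2.png",cv2.resize(a,None,fx=3.5,fy=3.5,interpolation=cv2.INTER_CUBIC))
for n in("top","side"):
    im=get_image(n)
    for m in masks_of(im,"hood_fin")[:1]: print(n,m["p"],m["xy"],"pred fin home",proj(im,W(p,[[48,-100,122],[60,-100,90]])).round(1).tolist())
E
```

```text
11.67 [ 0.6079 -0.0975  0.123 ] F [-15.72  -7.06   4.88] M [-0.95   2.402  0.02 ] w -0.0 yaw -1.278 [ 0.048  0.801 -0.596 -0.031] [-0.235  0.471  1.511 -0.067  1.256  1.067]
sealer mm 31.4 -102.3
top 0.6 [318.0, 191.7] pred fin home [[330.1, 196.5], [327.8, 193.6]]
side 0.81 [283.4, 180.2] pred fin home [[291.6, 170.4], [287.1, 180.5]]
```

View pics/s2.png

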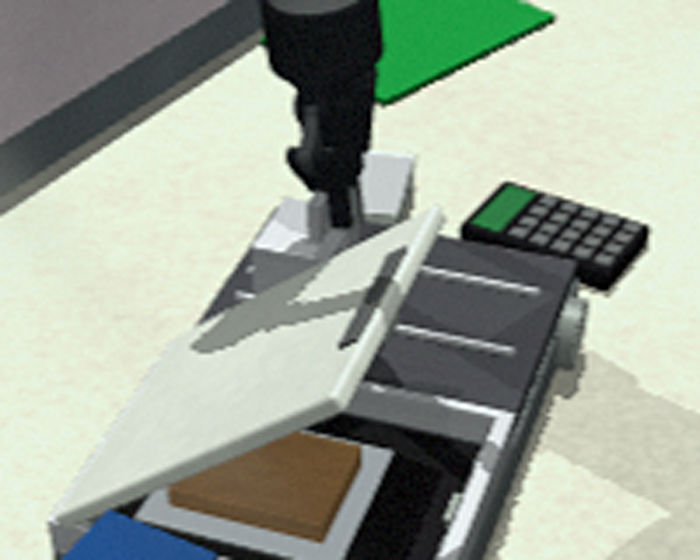

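The hood has reached its stop: at about 17 N the tool no longer advances. The fin shows at crop (320,215), i.e. (291,171) in the image, against a predicted home position of (292,170). Now I'll back off and go to the lid.

Call:
{"method": "play_rows", "body": {"series": [{"fingers": 1,"dx": -10,"dy": -2.6,"dz": 0,"turn": 0},{"fingers": 1,"dx": -12,"dy": -3,"dz": 2,"turn": 0},{"fingers": 1,"dx": 0,"dy": 0,"dz": 35,"turn": 0},{"fingers": 1,"dx": 0,"dy": 0,"dz": 40,"turn": 0},{"fingers": 1,"dx": 0,"dy": 0,"dz": 40,"turn": 0},{"fingers": 1,"dx": 0,"dy": 0,"dz": 30,"turn": 0},{"fingers": 1,"dx": -20,"dy": 25,"dz": 5,"turn": 0},{"fingers": 1,"dx": -20,"dy": 30,"dz": 0,"turn": 0},{"fingers": 1,"dx": -20,"dy": 30,"dz": 0,"turn": 0},{"fingers": 1,"dx": -20,"dy": 30,"dz": 0,"turn": 0},{"fingers": 1,"dx": -20,"dy": 30,"dz": 0,"turn": 0},{"fingers": 1,"dx": 0,"dy": 0,"dz": 0,"turn": 0}]}}

```text
clock: 12.92
position: [0.4867, 0.0476, 0.2834]
ee_rot: [0.036, 0.8, -0.599, -0.024]
contact_force: [0.4, 0.3, -0.4]
width: 0.0003
```

```bash
python3 st.py; python3 - <<'E'
from fit import *
p=np.load("pose.npy")
for n in("top","side"):
    im=get_image(n)
    for m in masks_of(im,"hood_fin")[:1]: print(n,m["p"],m["xy"],m["region"].sum(),"pred",proj(im,W(p,[[48,-100,122],[60,-100,106]])).round(1).tolist())
    if n=="top": save(im,"t3.png",(180,130,420,300),3)
E
```

```text
12.92 [0.4867 0.0476 0.2834] F [ 0.45  0.28 -0.36] M [-0.014  0.024 -0.014] w 0.0003 yaw -1.285 [ 0.036  0.8   -0.599 -0.024] [-0.022  0.17   1.549 -0.031  1.504  1.266]
sealer mm -48.3 69.1
top 0.95 [329.3, 195.7] 555 pred [[330.1, 196.5], [328.3, 192.8]]
side 0.81 [285.4, 176.0] 614 pred [[291.6, 170.4], [287.0, 175.0]]
```

View pics/t3.png

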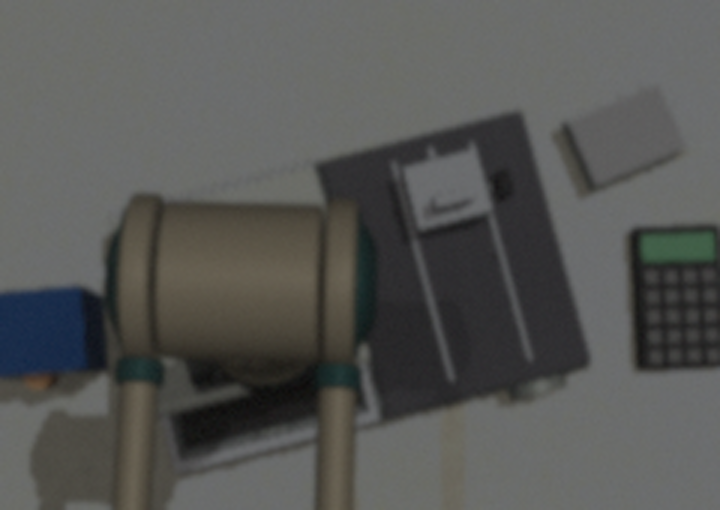

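```bash
python3 - <<'E'
from fit import *
p=np.load("pose.npy"); im=get_image("top")
obs=np.array([[405,165],[475,148],[417,232],[492,212]])/3+[180,130]
for h in(0,.004,.010): print(h,(proj(im,W(p,[[88-h*1000,-67,106],[88-h*1000,-133,106],[32-h*1000,-67,106],[32-h*1000,-133,106]]))-obs).round(1).tolist())
i0=cv2.imread("pics/topc.png"); # initial hood corners seen at (460,265),(525,250),(478,330),(545,312)
o=np.array([[460,265],[525,250],[478,331],[547,313]])/3+[170,130]
for h in(95,85,80): print(h,(proj(im,W(p,[[88-h,-67,106],[88-h,-133,106],[32-h,-67,106],[32-h,-133,106]]))-o).round(1).tolist())
E
```

```text
0 [[-1.8, 0.5], [-0.4, -0.1], [-0.3, -0.9], [-0.5, -0.6]]
0.004 [[-1.5, 2.0], [0.0, 1.4], [0.1, 0.6], [-0.1, 0.9]]
0.01 [[-0.9, 4.2], [0.6, 3.6], [0.6, 2.9], [0.5, 3.2]]
95 [[-0.8, 2.8], [2.5, 1.4], [-1.2, 2.0], [0.8, 1.6]]
85 [[-1.8, -1.0], [1.5, -2.3], [-2.2, -1.8], [-0.2, -2.2]]
80 [[-2.3, -2.9], [1.0, -4.2], [-2.7, -3.7], [-0.7, -4.1]]
```

The hood corners match "home" within about 1 mm. Next is the lid.

Call:
{"method": "play_rows", "body": {"series": [{"fingers": 1,"dx": -14,"dy": 25,"dz": -10,"turn": 0},{"fingers": 1,"dx": 0,"dy": 0,"dz": -25,"turn": 0},{"fingers": 1,"dx": 0,"dy": 0,"dz": -20,"turn": 0},{"fingers": 1,"dx": 0,"dy": 0,"dz": -12,"turn": 0},{"fingers": 1,"dx": 0,"dy": 0,"dz": -12,"turn": 0},{"fingers": 1,"dx": 0,"dy": 0,"dz": -12,"turn": 0},{"fingers": 1,"dx": 0,"dy": 0,"dz": -12,"turn": 0}]}}

```text
clock: 13.75
position: [0.4876, 0.0608, 0.1769]
ee_rot: [0.034, 0.794, -0.606, -0.017]
contact_force: [-0.0, 0.8, 1.6]
width: -0.0001
```

```bash
python3 st.py
```

```text
13.75 [0.4876 0.0608 0.1769] F [-0.    0.8   1.65] M [ 0.051  0.026 -0.024] w -0.0001 yaw -1.303 [ 0.034  0.794 -0.606 -0.017] [ 0.006  0.237  1.734 -0.035  1.24   1.322]
sealer mm -43.9 81.5
```

Call:
{"method": "play_rows", "body": {"series": [{"fingers": 1,"dx": -4,"dy": 1,"dz": -12,"turn": 0},{"fingers": 1,"dx": -4,"dy": 1,"dz": -12,"turn": 0},{"fingers": 1,"dx": -4,"dy": 1,"dz": -12,"turn": 0},{"fingers": 1,"dx": -4,"dy": 1,"dz": -12,"turn": 0},{"fingers": 1,"dx": -4,"dy": 1,"dz": -10,"turn": 0}]}}

```text
clock: 14.17
position: [0.4745, 0.0592, 0.1145]
ee_rot: [0.034, 0.791, -0.61, -0.015]
contact_force: [1.4, -0.5, 1.0]
width: 0.0004
```

```bash
python3 st.py
```

```text
14.17 [0.4745 0.0592 0.1145] F [ 1.39 -0.55  0.99] M [-0.024 -0.165  0.037] w 0.0004 yaw -1.313 [ 0.034  0.791 -0.61  -0.015] [ 0.004  0.279  1.853 -0.039  1.076  1.337]
sealer mm -57.0 83.4
```

Call:
{"method": "play_rows", "body": {"series": [{"fingers": 1,"dx": -3,"dy": 1,"dz": -6,"turn": 0},{"fingers": 1,"dx": -3,"dy": 1,"dz": -6,"turn": 0},{"fingers": 1,"dx": -2,"dy": 0,"dz": -5,"turn": 0},{"fingers": 1,"dx": 0,"dy": 0,"dz": -5,"turn": 0},{"fingers": 1,"dx": 0,"dy": 0,"dz": -5,"turn": 0}]}}

```text
clock: 14.58
position: [0.4709, 0.0586, 0.0942]
ee_rot: [0.032, 0.789, -0.613, -0.015]
contact_force: [-14.9, 3.4, 68.0]
width: -0.0005
```

```bash
python3 st.py
```

```text
14.58 [0.4709 0.0586 0.0942] F [-14.86   3.36  68.  ] M [ 0.257  3.029 -0.098] w -0.0005 yaw -1.322 [ 0.032  0.789 -0.613 -0.015] [ 1.000e-03  2.960e-01  1.889e+00 -3.800e-02  1.019e+00  1.344e+00]
sealer mm -60.6 83.8
```

68 N with the tips at 84 mm means the lid is on its stop, so I'll back off at once.

Call:
{"method": "play_rows", "body": {"series": [{"fingers": 1,"dx": 0,"dy": 0,"dz": 10,"turn": 0},{"fingers": 1,"dx": 0,"dy": 0,"dz": 25,"turn": 0},{"fingers": 1,"dx": 0,"dy": 0,"dz": 40,"turn": 0},{"fingers": 1,"dx": 0,"dy": 0,"dz": 40,"turn": 0},{"fingers": 1,"dx": -30,"dy": 0,"dz": 20,"turn": 0},{"fingers": 1,"dx": -35,"dy": 0,"dz": 15,"turn": 0},{"fingers": 1,"dx": -35,"dy": 0,"dz": 0,"turn": 0},{"fingers": 1,"dx": -35,"dy": 0,"dz": 0,"turn": 0},{"fingers": 1,"dx": 0,"dy": 0,"dz": 0,"turn": 0},{"fingers": 1,"dx": 0,"dy": 0,"dz": 0,"turn": 0}]}}

```text
clock: 15.42
position: [0.3374, 0.0549, 0.2552]
ee_rot: [0.028, 0.786, -0.617, -0.01]
contact_force: [0.0, 0.2, -0.1]
width: -0.0
```

```bash
python3 st.py; python3 - <<'E'
from fit import *
p=np.load("pose.npy")
for n in("top","side"):
    im=get_image(n)
    for l,z in(("figure_box",.13),("calculator",.02),("card_case",.035),("hood_fin",.1)):
        for m in masks_of(im,l)[:1]: print(n,l,round(m["p"],2),np.round(m["xy"],1))
    if n=="side":
        a=np.clip(im["pixels"]*1.3,0,255).astype(np.uint8)[110:310,190:400,::-1]
        cv2.imwrite("pics/s4.png",cv2.resize(a,None,fx=2.9,fy=2.9,interpolation=cv2.INTER_CUBIC))
E
```

```text
15.42 [0.3374 0.0549 0.2552] F [ 0.02  0.18 -0.1 ] M [ 0.01  -0.048  0.024] w -0.0 yaw -1.331 [ 0.028  0.786 -0.617 -0.01 ] [-0.01  -0.065  1.871 -0.032  1.385  1.328]
sealer mm -190.6 114.6
top figure_box 0.64 [190.2 244.2]
top calculator 0.86 [401.7 228.4]
top card_case 0.77 [387.6 178.2]
top hood_fin 0.79 [327.2 194.5]
side figure_box 0.78 [231.6 301.4]
side calculator 0.66 [349.9 174.9]
side card_case 0.8 [308.7 161. ]
side hood_fin 0.71 [286.3 180.7]
```

View pics/s4.png

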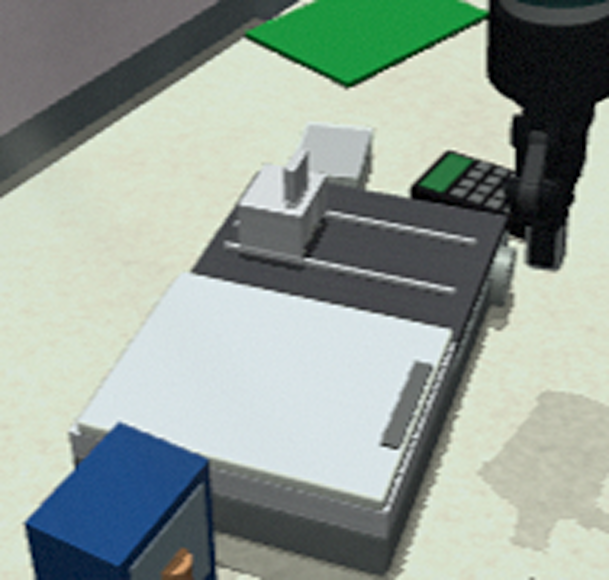

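The lid lies flat on the rim (front edge about (415,420) in the crop), and the hood stands over the knob at (285,210). The bystanders have not moved, apart from mask noise and the gripper partly covering the calculator.

```bash
python3 -c "
from rig import sign_off; print(sign_off())"
```

```text
the job is handed in; nothing more can be done
None
```

The sealer is set as asked, and I handed the job in at about 15.5 s on the robot's clock; the hand-in reported no verdict.

- **Knob:** I turned it clockwise by about 2.6 rad in a single grasp. Before covering it, I measured the bar at 0.254 rad in world axes against 0.261 rad for the sealer, so it stood on the mark.
- **Hood:** I pushed its fin with closed fingers, over the catch, until it stopped moving at about 17 N. Afterwards the corners of its roof matched the home position to about 1 mm on average, and up to 1.8 pixels (about 4–5 mm) at one corner.
- **Lid:** I pressed it down with the fingertips at 83–84 mm. The wrist force rose to 68 N there, more than I meant but under the 120 N limit. The last picture shows the lid lying flat on the rim.
- **Surroundings:** The networks found the box, calculator and card case within about 3 pixels of their first positions from above. In the side view the figure box was 5 pixels off and the calculator about 12, the gripper partly covering the calculator there. I saw nothing shifted, and the arm ended clear of everything.

**Checks that were weak or disagreed:**
- Automatic measurement of the two deck rails scattered between 0.19 and 0.32 rad, so the sealer's angle rests on the fit to its corners.
- I could not read the lid angle directly; the stop force and the picture are the evidence that it is shut.

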